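Snap the food box lid shut all round

TASK

The blue lid is on the white food box but its rim is still sprung up: press down each raised rim section with the fingers until all four sides have clicked shut and lie flat. Leave the box standing where it is, without lifting, tipping or pushing it along, and do not disturb the things around it.

Things in the scene. Friction and masses are not known exactly. Their poses are not given: they have to be found in the camera images.
- food_box: White food box, blue snap lid, loose on the counter, about 1.1 kg; 134 mm in its x, 184 mm in y. Origin: centre of underside, z up. Fixed middle panel and corner pieces of the lid top out at 70 mm. Four rim sections, one a side, hinge along their inner edges (23.5 mm inside the wall, 72 mm up). Up: sloping 20 deg, outer edge 9 mm higher than when shut. Shut: level, top 74 mm above counter.
- rim_far (a joint): Rim section on the box's own +x side, 132 mm long, 27 mm wide, 16 mm skirt outside. Angle (rad) about its inner hinge: 0 = sprung up, 0.35 = level and shut. Pressing its outer part straight down takes about 7 N; let go before about 0.22 it springs back up, past that it snaps to 0.35 and stays. Starts up.
- rim_far_top (a point): Point on the top face of rim_far, at the middle of its length and 18 mm out from its hinge; moves with the section (about 80 mm above the counter when up, 74 mm when shut).
- rim_near (a joint): Rim section on the box's own -x side, 132 mm long, 27 mm wide, 16 mm skirt outside. Angle (rad) about its inner hinge: 0 = sprung up, 0.35 = level and shut. Pressing its outer part straight down takes about 7 N; let go before about 0.22 it springs back up, past that it snaps to 0.35 and stays. Starts up.
- rim_near_top (a point): Point on the top face of rim_near, at the middle of its length and 18 mm out from its hinge; moves with the section (about 80 mm above the counter when up, 74 mm when shut).
- rim_left (a joint): Rim section on the box's own +y side, 82 mm long, 27 mm wide, 16 mm skirt outside. Angle (rad) about its inner hinge: 0 = sprung up, 0.35 = level and shut. Pressing its outer part straight down takes about 7 N; let go before about 0.22 it springs back up, past that it snaps to 0.35 and stays. Starts up.
- rim_left_top (a point): Point on the top face of rim_left, at the middle of its length and 18 mm out from its hinge; moves with the section (about 80 mm above the counter when up, 74 mm when shut).
- rim_right (a joint): Rim section on the box's own -y side, 82 mm long, 27 mm wide, 16 mm skirt outside. Angle (rad) about its inner hinge: 0 = sprung up, 0.35 = level and shut. Pressing its outer part straight down takes about 7 N; let go before about 0.22 it springs back up, past that it snaps to 0.35 and stays. Starts up.
- rim_right_top (a point): Point on the top face of rim_right, at the middle of its length and 18 mm out from its hinge; moves with the section (about 80 mm above the counter when up, 74 mm when shut).
- sauce_bottle: Bystander: amber bottle with red cap, 56 mm diameter, 130 mm tall, origin under its centre.
- ginger_jar: Bystander: clear jar with white cap, 60 mm diameter, 75 mm tall, origin under its centre.
- small_tray: Bystander: white open tray, 75 x 110 mm, 35 mm tall, origin under its centre.
- steel_bowl: Bystander: steel bowl, 90 mm diameter, 45 mm tall, origin under its centre.
Not all that is in view belongs to the job. Of the things that look like the food_box, the largest one is meant.

How it is judged:
By the outcome, as a careful person would: the job done as asked, in the order asked, and still so for the second after the job is handed in, with the robot touching nothing.
It also fails if it takes over 48 s, if anything falls off the work surface, if the arm or the gripper's body presses on something with over 40 N, if the wrist force passes 120 N, or if a joint passes its speed limit or range.

ROBOT

A 7-joint arm with a two-finger parallel gripper is mounted at the origin on the work surface. World frame = base frame: x ahead of the robot, y to its left, z up, the work surface at z = 0. Lengths are in m, angles in rad, forces in N, time in s.
With the tool pointing down it reaches from about 0.425 to 0.825 m from the base axis. Payload 3.6 kg.
Tool frame: the origin (TCP) lies at the very end of the fingers, on their centre line; the grasp point (between the pads) lies 19 mm behind it; z points along the fingers, y is the line along which they close (so a half turn about z gives the same grasp; the last joint's range is limited). The gripper opens to 85 mm and grips with 20 to 120 N. Pads are 22 mm wide; open, the fingers measure 114 mm over their backs; the gripper's body (76 mm by 85 mm) begins 54 mm behind the grasp point. The pads swing forward as they close: fully open they stand 13 mm farther back than shut.
Start: joints at [-1.216, 0.615, -0.013, 1.423, 0.008, 1.103, -0.04], TCP at [0.242, 0.603, 0.231] pointing down, gripper open.
Joint ranges: [-3.12, 3.12], [-0.3, 2.06], [-1.34, 1.32], [0.26, 2.42], [-1.36, 4.5], [0.01, 1.98], [-2.84, 2.84]. Speed limits (rad/s): [2.79, 2.79, 3.14, 3.14, 3.14, 3.14, 3.14].

INTERFACE

Orientations are given as [roll, pitch, yaw] about the fixed x, y, z axes, in that order (R = Rz(yaw) Ry(pitch) Rx(roll)).
In Python, from workcell import * gives the robot as it stands. The module is installed in compiled form; this text tells all that it offers. Calls block until the motion is done:
- goto(position, orientation): joint-space move of the TCP to a pose.
- move_straight(position, frame=None, max_speed=0.15, contact_N=None): straight line of the TCP; frame=None keeps the orientation; max_speed is the mean speed in m/s. With contact_N (N) it stops when the force on the tool has changed by that much, and returns True; else False.
- set_joints(angles): joint-space move.
- grip(opening): opening from 0.0 (shut) to 1.0 (fully open); the grip force is fixed at half the most; returns when the fingers have stopped.
- hold(seconds).
- solve_ik(position, orientation): joint angles nearest the present ones, or None.
- read_state(): the state.
- snapshot(name): name is "side" or "top" or "wrist"; returns a dict with "pixels" (480x640x3 uint8, red, green, blue), "intrinsics" (3x3 intrinsics, pixels), "rvec" (rotation vector, rad) and "tvec" (3), from world to camera coordinates, as OpenCV has them. Camera axes: x right, y down, z forward; pixel columns grow to the right and rows downward; lengths in m; the calibration is good to about 2 mm. The wrist camera is an equidistant fisheye: a pixel r from the principal point sees the ray r / f radians off the axis. A picture is of the moment at which its call begins. There is no depth.
A pose or a line that the arm cannot do raises PlanningError and nothing moves.
- hand_in(): hands the job in; it is judged then, once.
The state is a dict: "clock": time; "qpos": joint angles; "joint_velocities": joint speeds; "effort": joint torques, N m; "tcp_pos": TCP position; "eef_rot": TCP orientation; "force": force on the tool from outside, world axes, zero at the start; "wrist_torque": the same for the moment, N m; "opening": opening from 0.0 (shut) to 1.0 (fully open); "finger_force": force on a finger pad.
Only numpy, scipy, OpenCV 4.12 (cv2) and the standard library are available. Lean on these libraries where they do the work, as an engineer would, in place of code of your own. Each camera call takes 0.05 s, during which the arm holds its last target. There are 200 camera calls.

## Working session

There is one attempt and no reset: what is moved stays moved. The work goes in short steps, each a Python script; the robot and the scene stay as the last script left them, time stands still between calls to the robot, and variables do not carry over. Pictures are saved under pics/ and viewed, at most 10 in all, crops included, and the job is handed in when it is done.

```bash
mkdir -p pics; python3 - <<'E'
from workcell import *
import cv2,pickle
for n in("top","side"):
    s=snapshot(n); pickle.dump(s,open(n+".pkl","wb")); cv2.imwrite(f"pics/{n}0.png",s["pixels"][:,:,::-1])
    print(n,s["intrinsics"],s["rvec"],s["tvec"])
print(read_state())
E
```

```text
top [[463.55170571   0.         310.10345702]
 [  0.         463.55170571 234.09995294]
 [  0.           0.           1.        ]] [ 2.11971538 -2.0747579   0.24400494] [0.01445618 0.53684205 0.63994382]
side [[447.94802794   0.         323.1203521 ]
 [  0.         447.94802794 240.68452379]
 [  0.           0.           1.        ]] [ 0.18863153 -2.92671506  1.03507367] [0.53182661 0.07394956 0.8548664 ]
{'clock': 0.1, 'qpos': array([-1.215507  ,  0.61583771, -0.01261594,  1.4247596 ,  0.00812066,
        1.10336475, -0.04038627]), 'joint_velocities': array([ 0.00155927, -0.00211864,  0.00207124, -0.00316236, -0.00016475,
       -0.00273007,  0.00028478]), 'effort': array([ 1.78048889e-03, -4.70382357e+01,  2.60531707e-01, -1.71571541e+01,
        1.01432196e-02,  5.83823305e-03,  7.49504096e-06]), 'tcp_pos': array([0.24191721, 0.60256594, 0.23023716]), 'eef_rot': array([-3.13927428e+00,  4.72927391e-05,  2.75989160e+00]), 'force': array([-0.22918383, -0.94020865, -0.77760801]), 'wrist_torque': array([0.01570339, 0.00230839, 0.00491937]), 'finger_force': 0.0, 'opening': 0.9994149957139721}
```

View pics/top0.png

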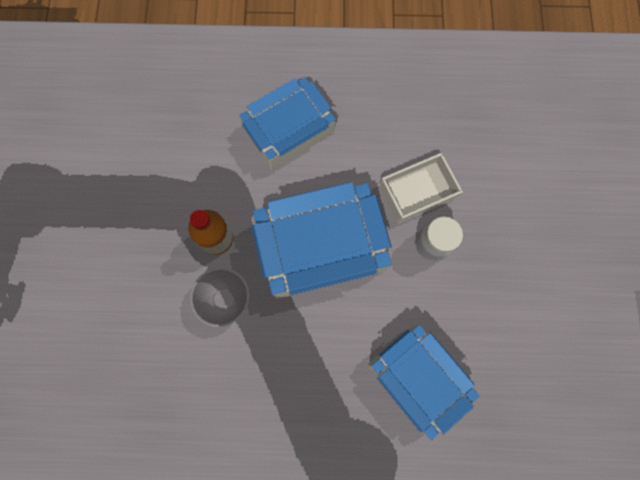

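View pics/side0.png

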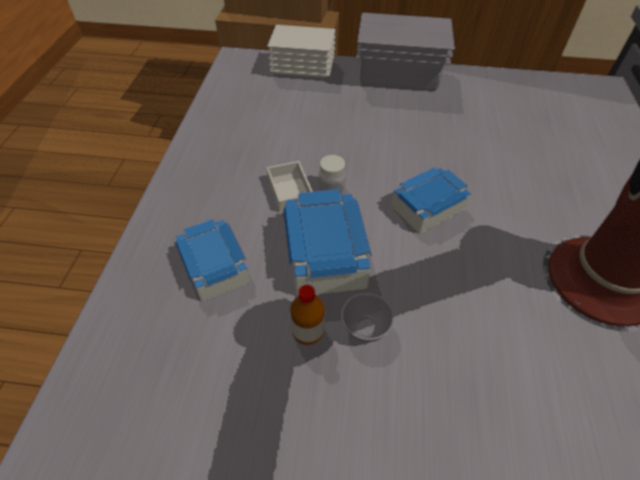

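Three look-alikes in the top view: a large one at (320,240) and smaller ones at (288,118) and (427,382). I choose the large one. The bottle is at (208,228), the bowl at (220,297), the tray at (422,187) and the jar at (442,235). Next is a close crop of my choice.

```bash
python3 - <<'E'
import cv2
i=cv2.imread("pics/top0.png")[172:307,240:410]
i=cv2.resize(i,None,fx=4.4,fy=4.4,interpolation=cv2.INTER_CUBIC)
for k in range(240,410,20): cv2.putText(i,str(k),(int((k-240)*4.4),10),0,.4,(0,0,255)); i[:6,int((k-240)*4.4)]=(0,0,255)
for k in range(180,307,20): cv2.putText(i,str(k),(0,int((k-172)*4.4)),0,.4,(0,0,255)); i[int((k-172)*4.4),:6]=(0,0,255)
cv2.imwrite("pics/crop.png",i)
E
```

```text
(no output)
```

View pics/crop.png

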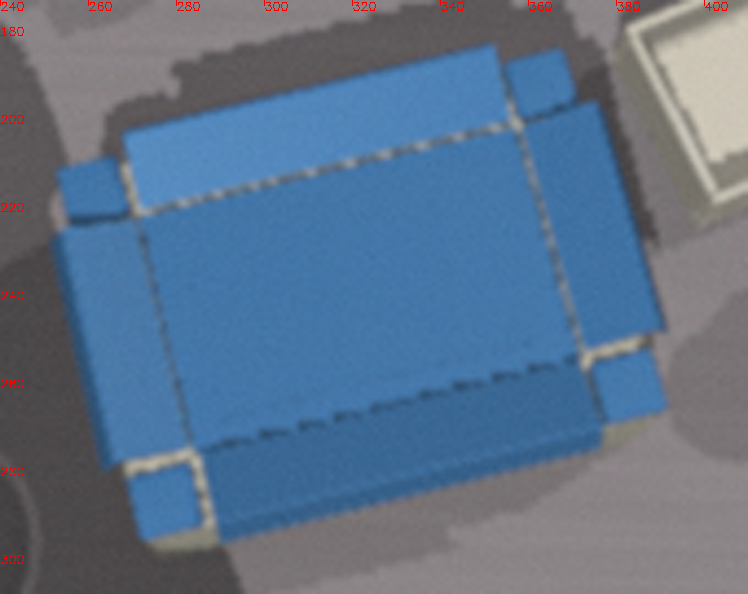

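The crop shows the large box with all four rims up. The hinge corners of the middle panel are at (271.4,220.4), (357.7,200.4), (372.5,254.3) and (284.3,275).

```bash
cat > h.py <<'E'
import numpy as np,cv2,pickle
def ray(s,uv,z):
    R=cv2.Rodrigues(s["rvec"])[0];c=-R.T@s["tvec"]
    d=R.T@np.linalg.inv(s["intrinsics"])@np.array([*uv,1.]);return c+d*(z-c[2])/d[2]
E
python3 - <<'E'
from h import *
s=pickle.load(open("top.pkl","rb"))
P=np.array([ray(s,p,.071)for p in[(271.4,220.4),(357.7,200.4),(372.5,254.3),(284.3,275)]])
print(P,P.mean(0));print(np.linalg.norm(P-np.roll(P,-1,0),axis=1))
for i in range(4):
    d=P[(i+1)%4]-P[i];print(np.degrees(np.arctan2(d[1],d[0])))
for n,p,z in[("bottle cap",(200,218),.13),("bowl",(220,297),.045),("jar",(445,234),.075),("tray",(422,185),.035)]:print(n,ray(s,p,z))
sd=pickle.load(open("side.pkl","rb"))
pr=cv2.projectPoints(P,sd["rvec"],sd["tvec"],sd["intrinsics"],None)[0][:,0];print(pr)
i=cv2.imread("pics/side0.png")
i=cv2.resize(i[170:310,260:400],None,fx=4.2,fy=4.2,interpolation=cv2.INTER_CUBIC)
for p in pr: cv2.circle(i,tuple(int(v) for v in (p-[260,170])*4.2),3,(0,0,255),-1)
cv2.imwrite("pics/crop2.png",i)
from workcell import *
from scipy.spatial.transform import Rotation as Ro
for yaw in np.arange(-180,180,15):
    q=solve_ik([.6,.1,.12],[np.pi,0,np.radians(yaw)]);print(yaw,None if q is None else np.round(q,2))
E
```

```text
[[ 0.55443669  0.08474115  0.071     ]
 [ 0.58881272 -0.04548292  0.071     ]
 [ 0.50568447 -0.0672243   0.071     ]
 [ 0.47199473  0.06245986  0.071     ]] [0.53023215 0.00862345 0.071     ]
[0.13468489 0.08592435 0.13398874 0.08539984]
-75.2126072226465
-165.34315530110857
104.56257110289835
15.123794817657949
bottle cap [0.53999099 0.1778694  0.13      ]
bowl [0.4403282  0.15967479 0.045     ]
jar [ 0.5380035  -0.17497424  0.075     ]
tray [ 0.62858295 -0.15328841  0.035     ]
[[307.12188583 261.92115252]
 [299.44881762 206.2879463 ]
 [343.16830846 202.42868777]
 [355.01763914 256.82778892]]
-180 [-0.17  0.67 -0.05  1.67  0.04  0.8   1.33]
-165 [-0.13  0.67 -0.12  1.67  0.11  0.8   1.54]
-150 [-0.08  0.68 -0.2   1.67  0.18  0.81  1.73]
-135 [-0.03  0.69 -0.28  1.67  0.24  0.82  1.94]
-120 [ 0.    0.69 -0.34  1.67  0.29  0.83  2.15]
-105 [ 0.04  0.7  -0.41  1.67  0.35  0.85  2.37]
-90 [ 0.09  0.72 -0.48  1.67  0.41  0.86  2.57]
-75 [ 0.13  0.73 -0.56  1.66  0.47  0.88  2.78]
-60 [-0.78  0.95  1.13  1.69 -0.95  1.14 -1.99]
-45 [-0.78  0.95  1.13  1.69 -0.95  1.14 -1.72]
-30 [-0.78  0.95  1.13  1.69 -0.95  1.14 -1.46]
-15 [-0.6   0.77  0.7   1.69 -0.61  0.91 -1.49]
0 [-0.58  0.76  0.66  1.69 -0.57  0.89 -1.26]
15 [-0.56  0.75  0.61  1.69 -0.53  0.88 -1.03]
30 [-0.53  0.73  0.56  1.69 -0.49  0.86 -0.81]
45 [-0.5   0.72  0.5   1.69 -0.44  0.85 -0.59]
60 [-0.46  0.71  0.44  1.68 -0.38  0.84 -0.38]
75 [-0.43  0.7   0.38  1.68 -0.33  0.82 -0.16]
90 [-0.4   0.69  0.32  1.68 -0.28  0.81  0.05]
105 [-0.36  0.68  0.26  1.68 -0.23  0.81  0.27]
120 [-0.33  0.68  0.21  1.68 -0.18  0.8   0.48]
135 [-0.29  0.68  0.15  1.68 -0.13  0.8   0.7 ]
150 [-0.25  0.67  0.09  1.68 -0.08  0.8   0.91]
165 [-0.22  0.67  0.02  1.68 -0.02  0.79  1.13]
```

View pics/crop2.png

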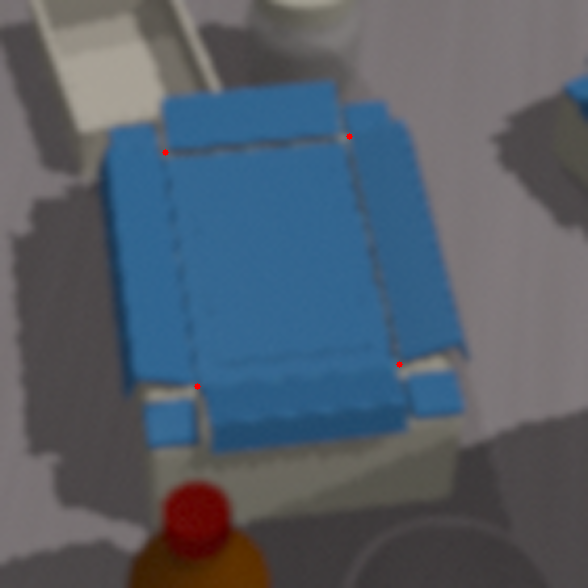

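The side view confirms the fit: the reprojected corners sit on the panel corners. The box centre is (0.530, 0.009), with its x axis at 15°. I'll press each rim with shut fingers, 19 mm out from its hinge.

```bash
python3 - <<'E'
from workcell import *
from h import *
c=np.array([.5302,.0086]);a=np.radians(15.1);ex=np.array([np.cos(a),np.sin(a)]);ey=np.array([-ex[1],ex[0]])
grip(0.0)
first=True
for n,v,y in[("left",ey*(.0685+.019),105.1),("right",-ey*(.0685+.019),105.1),("far",ex*(.0435+.019),-164.9),("near",-ex*(.0435+.019),-164.9)]:
    p=c+v
    goto([*p,.2 if first else .115],[np.pi,0,np.radians(y)]);first=False
    if n=="left": move_straight([*p,.1])
    h=move_straight([*p,.0725],max_speed=.025,contact_N=20)
    s=read_state();print(n,h,s["tcp_pos"],s["force"],s["clock"])
    move_straight([*p,.115],max_speed=.1)
goto([.45,.0,.25],[np.pi,0,np.radians(-164.9)])
goto([.3,.45,.25],[np.pi,0,np.radians(170)])
print(read_state()["clock"])
for n in("top","side"):
    s=snapshot(n); 
    b=s["pixels"][:,:,::-1]
    b=b[165:310,235:410] if n=="top" else b[165:310,255:400]
    cv2.imwrite(f"pics/{n}1.png",cv2.resize(b,None,fx=4,fy=4,interpolation=cv2.INTER_CUBIC))
E
```

```text
left False [0.50733493 0.09345002 0.07387468] [-3.6166121   0.83716754 13.62570769] 5.0
right False [ 0.55307164 -0.07596543  0.07393986] [-2.57792364  0.11809439 10.61472903] 8.1583
far False [0.59060652 0.02491013 0.07397909] [-1.29896795 -1.2621264  10.69757072] 11.55
near False [ 0.47007963 -0.00767325  0.07382415] [-3.13103071  0.45074134 13.71764411] 14.5417
17.4583
```

View pics/top1.png

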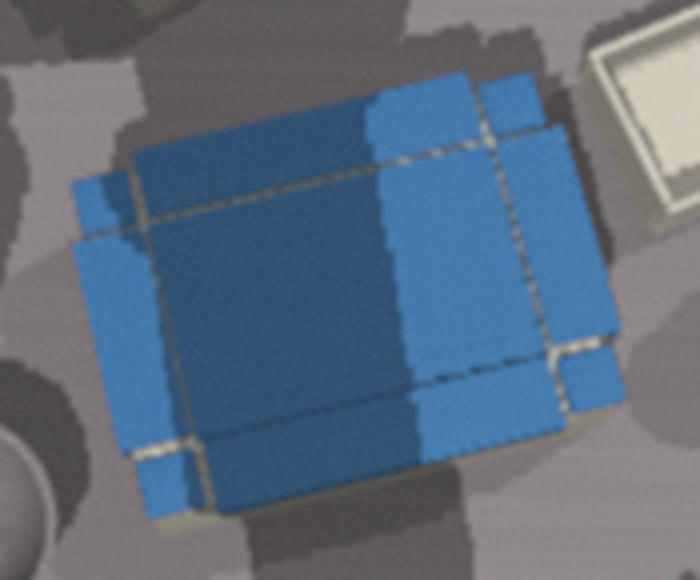

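View pics/side1.png

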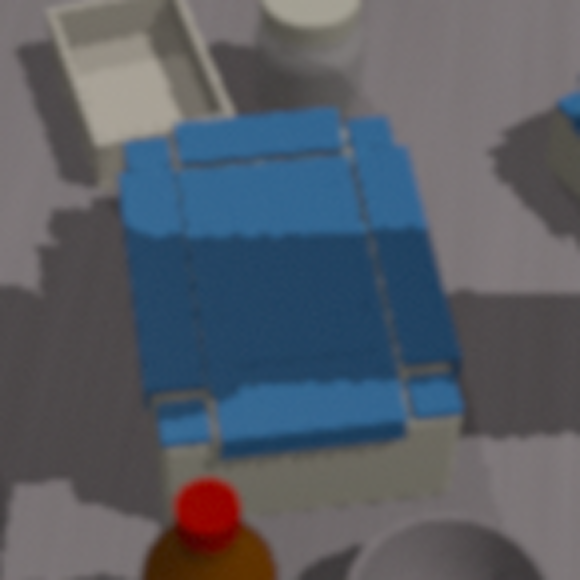

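All four rims now lie flush with even shading in both views. The panel corner is still at about (271,221), so the box has not moved, and each press bottomed out at 74 mm.

```bash
python3 -c "
from workcell import *
print(hand_in())"
```

```text
the job is handed in; nothing more can be done
None
```

All four rim sections of the large food box's lid were pressed down and look shut and flat in both camera views; the box did not move, and the job was handed in after about 17.5 s on the robot's clock.

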